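Set and lock the noodle sheeter's roller gap

TASK

Set the noodle sheeter for the next batch: turn the thickness knob on its sloping panel until the knob's pointer lines up with the raised index tab, and let go of it. Then press the sprung lock lever beside it down until it snaps over and stays down by itself. Do not shift the index tab, and leave the pot, the shaker and the dough scraper where they are.

Things in the scene. Friction and masses are not known exactly. Their poses are not given: they have to be found in the camera images.
- sheeter: White and steel bench noodle sheeter, 270 x 310 x 145 mm high, fixed. Origin on the worktop, 25 mm in front of its base plate's middle; x to its rear (two rollers), y to its left, z up. Seen from the robot: sloping panel with the knob in front on the left half, lock lever on the right. The panel (140 x 160 mm) rises to the rear at 30 degrees; its normal leans 30 degrees from vertical to the front.
- knob_grip (a point): Grip point of the black pointer knob: on its axis, 36 mm above the panel. The grip is a bar 68 mm long, 18 mm wide, from 12 to 46 mm above the panel, on a round skirt of 72 mm diameter. z: out of the panel along the axis; x: along the bar towards the pointer, a small bright blade at one end, low down; on the bar's top a bright line runs from the middle to the pointer end.
- thickness_knob: The whole knob; origin on its axis at the panel's face, axes as for knob_grip. It turns 1.6 rad either way from pointing straight up the slope, with light friction, and stays where it is left.
- pointer_tip (a point): Point on the pointer's line, 50 mm from the knob's axis and 12 mm above the panel; turns with the knob. It meets tab_mark when the knob is set.
- tab_mark (a point): Inner top edge of the index tab, a 14 x 10 mm aluminium block 12 mm high on the panel, just outside the pointer's sweep, 51 to 65 mm from the knob's axis. Origin 50 mm from the axis, 12 mm above the panel; x: radially outward, z: out of the panel. Set anew each time, clockwise of the pointer by 0.45 to 1.5 rad; stiff, must not be shifted.
- lock_lever (a joint): Angle of the lock lever (rad): 0 raised (0.6 rad above level), 0.6 fully down and level. A spring (about 8 N at the pad) pushes it back up until about 0.42; past that it snaps down by itself and stays.
- lever_pad (a point): Middle of the top of the lever's black pad (50 mm long, 36 wide, 14 thick) at its free end, nearest the robot. x: along the lever from pad to pivot, z: out of the pad's top. The pivot (level, along the sheeter's y) lies 120 mm along x from here and 7 mm below; in the sheeter's frame at x 55, y -100, z 115 mm.
- pot: Open aluminium pot, 160 mm across, 90 mm high, origin under its middle. Leave it alone.
- shaker: Steel flour shaker, 68 mm diameter, 130 mm high, origin under its middle. Leave it alone.
- scraper: Dough scraper lying flat, steel blade with a wooden grip, 100 x 150 mm, 24 mm high. Leave it alone.

How it is judged (in metres and radians):
On the way, in this order (a step that is already met when the one before it is completed fails the run):
1. the pointer is set to the index tab and the knob let go, with the lock lever still up (distance between pointer_tip and tab_mark below 0.005 m and contact force between the fingers and thickness_knob below 0.3 N and value of joint lock_lever below 0.2 rad), for 0.2 s.
2. the lock lever is snapped down (value of joint lock_lever above 0.54 rad), for 0.1 s.
At the end, for the whole second after the job is handed in: The pointer's 50 mm point is within 5 mm of the tab's mark (about 0.1 rad), the lock lever stays down by itself (over 0.54 rad), the index tab has moved less than 4 mm, and the pot, shaker and scraper less than 30 mm (distance between pointer_tip and tab_mark below 0.005 m and value of joint lock_lever above 0.54 rad and distance of tab_mark from where it was at the start of the episode below 0.004 m and distance of each of pot, shaker, scraper from where it was at the start of the episode below 0.03 m); the robot touches nothing.
It fails at once if the index tab is shifted by more than 4 mm (distance of tab_mark from where it was at the start of the episode above 0.004 m).
It fails at once if the pot, shaker or scraper is shifted by more than 30 mm (distance of any of pot, shaker, scraper from where it was at the start of the episode above 0.03 m).
It also fails if it takes over 56 s, if anything falls off the work surface, if the arm or the gripper's body presses on something with over 40 N, if the wrist force passes 120 N, or if a joint passes its speed limit or range.

ROBOT

A 6-joint arm with a two-finger parallel gripper is mounted at the origin on the work surface. World frame = base frame: x ahead of the robot, y to its left, z up, the work surface at z = 0. Lengths are in mm, angles in rad, forces in N, time in s.
With the tool pointing down it reaches from about 350 to 775 mm from the base axis. Payload 7.3 kg.
Tool frame: the origin (TCP) lies midway between the tips of the shut fingers; the grasp point (between the pads) lies 19 mm behind it; x points along the fingers, y is the direction in which the jaws open and shut, and the axes are right-handed (so a half turn about x gives the same grasp; the last joint's range is limited). The gripper opens to 92 mm and grips with 3 to 60 N. Pads are 19 mm wide; open, the fingers measure 130 mm over their backs; the gripper's body (75 mm by 190 mm) begins 47 mm behind the grasp point.
Start: joints at [-1.423, 0.342, 1.524, -0, 1.275, -0.146], TCP at [152.058, -502.517, 226.741] pointing down, gripper open.
Joint ranges: [-2.53, 2.53], [-0.77, 2.02], [0.04, 2.7], [-1, 4.14], [0.28, 2.66], [-3.11, 3.11]. Speed limits (rad/s): [2.57, 2.57, 3.14, 3.14, 3.14, 3.14].

INTERFACE

Orientations are given as [roll, pitch, yaw] about the fixed x, y, z axes, in that order (R = Rz(yaw) Ry(pitch) Rx(roll)).
In Python, from plant import bot gives the robot as it stands. The module is installed in compiled form; this text tells all that it offers.
- The arm moves only by the shell command python3 -m handwheel 'ROWS' [OPENING]. ROWS is JSON, a list that holds one entry, the list of rows, each a list of 4 numbers: the shift along the tool's x, y, z in cm, then the turn about the tool's x in rad. A call has 1 to 8 rows; each row shifts and turns the commanded pose from where the row before left it, along the tool's axes as they then stand; what a row does not reach is not made up. A row lasts 1/12 s, in which the tool goes at most 41.7 mm and 7.16 degrees, less where a joint would pass 70% of its speed; a pose out of reach is approached as far as the arm can. A call is refused whole if a number of a shift passes 4.17 or a number of a turn 0.125, either way. A call with a gripper value outside its range is refused whole. OPENING is the opening, from 0 (shut) to 1 (fully open), set as the call begins (- or left out, the last holds). The fingers move at their own pace and stop on an object; the grip force is fixed at half the most. Time passes only in rows, so rows that do not move let the fingers close. It gives the time, the measured TCP pose, the force and the opening at its end, in the units of the state.
- bot.get_obs(): the state, without advancing time (a new reading comes with each control period).
- bot.capture(name): name is "scene" or "top" or "wrist"; returns (picture, depth): 480x640x3 uint8, red, green, blue; 480x640 float32, mm along the optical axis (not along the pixel's ray), 0 where there is no reading.
- bot.camera_model(name): a dict with "fx", "fy", "cx", "cy" (pixels), "position" and "rotation" of the camera in the world. Camera axes: x right, y down, z forward; pixel columns grow to the right and rows downward; lengths in mm; the calibration is good to about 2 mm. A picture is of the moment at which its call begins: read the wrist's pose just before it. camera_model takes no time and is no camera call; for the wrist camera it gives the pose at the moment of the call.
- bot.close_job(): hands the job in, once; it reports no verdict.
Trained networks look in the newest picture that a camera, given by its name, has taken for a name from the list of things; names that differ only in an ending like _2 or _b are one class to them, and where a whole thing is asked for, a point or a joint stands for the part that bears it (a point fixed in the world has none). Each returns a list of dicts, best first, with "conf" (0 to 1); they miss things now and then, are a little off and sometimes report something else, mostly with a low value. They report only what shows in the picture. A call takes as long as a camera call.
- bot.find_in(camera, label): "bbox" ([left, top, width, height] in pixels, round what is visible of it).
- bot.spot_point(camera, label): "point" ([column, row] in pixels: a listed point, or the origin of a listed thing).
The state is a dict: "time": time; "joint_positions": joint angles; "dq": joint speeds; "tau": joint torques, N m; "tool_pos": TCP position; "tcp_rot": TCP orientation; "contact_force": force on the tool from outside, world axes, zero at the start; "moment": the same for the moment, N m; "grip_width": finger opening in mm.
Only numpy, scipy, OpenCV 4.12 (cv2) and the standard library are available. Lean on these libraries where they do the work, as an engineer would, in place of code of your own. Each camera call takes 0.05 s, during which the arm holds its last target.

## Working session

There is one attempt and no reset: what is moved stays moved. The work goes in short steps, Python scripts to look and compute and a shell command to move; the robot and the scene stay as the last step left them, time stands still between calls to the robot, and variables do not carry over. Pictures are saved under pics/ and viewed, and the job is handed in when it is done.

```bash
mkdir -p pics; ls; cat > h.py <<'E'
from plant import bot
import numpy as np, cv2
from scipy.spatial.transform import Rotation as R
def cap(n,f):
    p,d=bot.capture(n); cv2.imwrite('pics/'+f,p[:,:,::-1]); np.save('pics/'+f[:-4]+'_d.npy',d); return p,d
def proj(n,P,m=None):
    m=m or bot.camera_model(n); Rm=np.array(m['rotation']); 
    if Rm.shape!=(3,3): Rm=R.from_euler('xyz',Rm).as_matrix()
    c=(np.atleast_2d(P)-np.array(m['position']))@Rm
    return np.c_[m['fx']*c[:,0]/c[:,2]+m['cx'],m['fy']*c[:,1]/c[:,2]+m['cy'],c[:,2]]
def back(n,u,v,d,m=None):
    m=m or bot.camera_model(n); Rm=np.array(m['rotation'])
    if Rm.shape!=(3,3): Rm=R.from_euler('xyz',Rm).as_matrix()
    u,v,d=map(np.asarray,(u,v,d))
    c=np.stack([(u-m['cx'])/m['fx']*d,(v-m['cy'])/m['fy']*d,d],-1)
    return c@Rm.T+np.array(m['position'])
E
python3 - <<'E'
from h import *
print(bot.get_obs())
for n in ['scene','top']:
    p,d=cap(n,n+'0.png'); print(n,bot.camera_model(n))
    for l in ['knob_grip','pointer_tip','tab_mark','lever_pad','sheeter']:
        for r in bot.spot_point(n,l)[:2]:
            u,v=r['point']; dd=d[int(round(v)),int(round(u))]
            print(l,r,dd,back(n,u,v,dd).round(1))
E
```

```text
pics
{'time': 0.0, 'joint_positions': array([-1.42299344e+00,  3.42738408e-01,  1.52499812e+00, -2.88447358e-05,
        1.27540686e+00, -1.45970317e-01]), 'dq': array([0.00068379, 0.00128543, 0.00054453, 0.00048193, 0.0010021 ,
       0.00035243]), 'tau': array([ 5.61912857e-04, -4.31234622e+01, -2.44219977e+01,  7.16162869e-02,
        5.58993733e-02, -1.32793780e-04]), 'tool_pos': array([ 151.98987243, -502.09719533,  226.04342083]), 'tcp_rot': array([-1.69898191,  1.56924534,  1.73639236]), 'contact_force': array([ 0.3224386 , -0.48588924, -0.26278997]), 'moment': array([ 0.01157288,  0.01907903, -0.03407053]), 'grip_width': 91.54765859825172}
scene {'fx': 469.5050263029198, 'fy': 469.5050263029198, 'cx': 318.18934120046157, 'cy': 233.65012149063136, 'position': array([1128.64236004, -397.67482102, 1066.54652265]), 'rotation': array([-2.44222779, -0.01242374,  1.0144943 ])}
knob_grip {'point': [359.4, 233.7], 'conf': 0.87} 1206.4971 [531.1 112.1 144.6]
pointer_tip {'point': [373.7, 242.7], 'conf': 0.57} 1214.948 [561.7 137.8 123.6]
tab_mark {'point': [364.7, 252.3], 'conf': 0.46}
[... 280 characters left out ...]
17841344, 'position': array([ 392.26097697,    1.84459097, 1597.14599912]), 'rotation': array([-3.09365014e+00,  2.18417639e-03, -1.57397772e+00])}
knob_grip {'point': [281.8, 213.1], 'conf': 0.62} 1460.4701 [530.2 116.1 141.8]
knob_grip {'point': [293.0, 194.7], 'conf': 0.22} 1488.473 [587.   85.1 116.5]
pointer_tip {'point': [271.3, 200.1], 'conf': 0.73} 1496.702 [572.3 150.  107.7]
tab_mark {'point': [291.4, 196.2], 'conf': 0.86} 1486.7373 [582.4  89.7 118. ]
lever_pad {'point': [338.7, 196.8], 'conf': 0.83} 1417.4489 [571.4 -47.3 186.6]
sheeter {'point': [302.4, 193.0], 'conf': 0.84} 1485.9963 [591.6  57.3 119.1]
sheeter {'point': [211.2, 304.1], 'conf': 0.32} 1573.45 [258.1 346.1  16.1]
```

```bash
python3 - <<'E'
import cv2
a=cv2.imread('pics/top0.png');b=cv2.imread('pics/scene0.png')
cv2.imwrite('pics/t1.png',cv2.resize(a[130:290,190:404],None,fx=3.7,fy=3.7,interpolation=cv2.INTER_CUBIC))
cv2.imwrite('pics/s1.png',cv2.resize(b[150:350,230:490],None,fx=3,fy=3,interpolation=cv2.INTER_CUBIC))
E
```

```text
(no output)
```

View pics/top0.png

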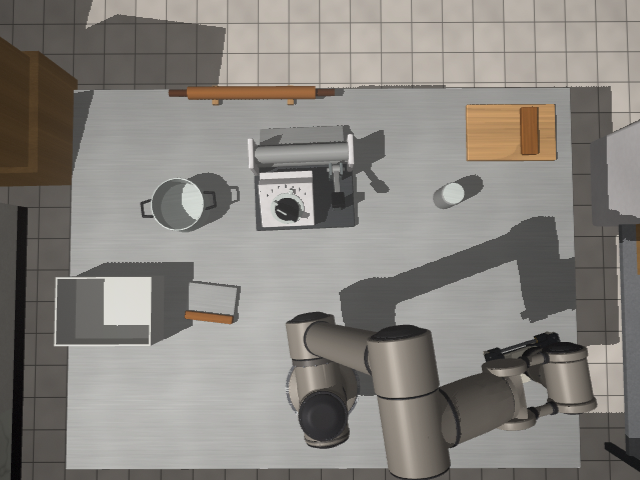

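View pics/t1.png

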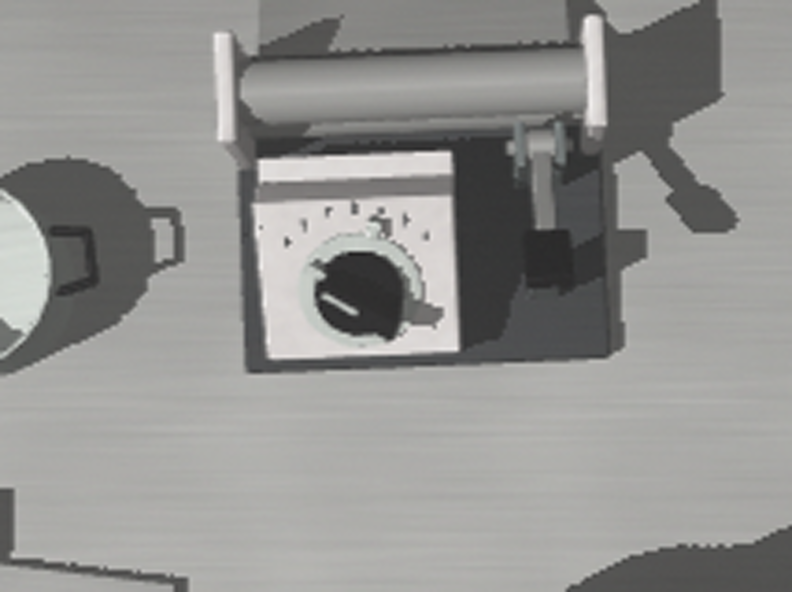

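View pics/s1.png

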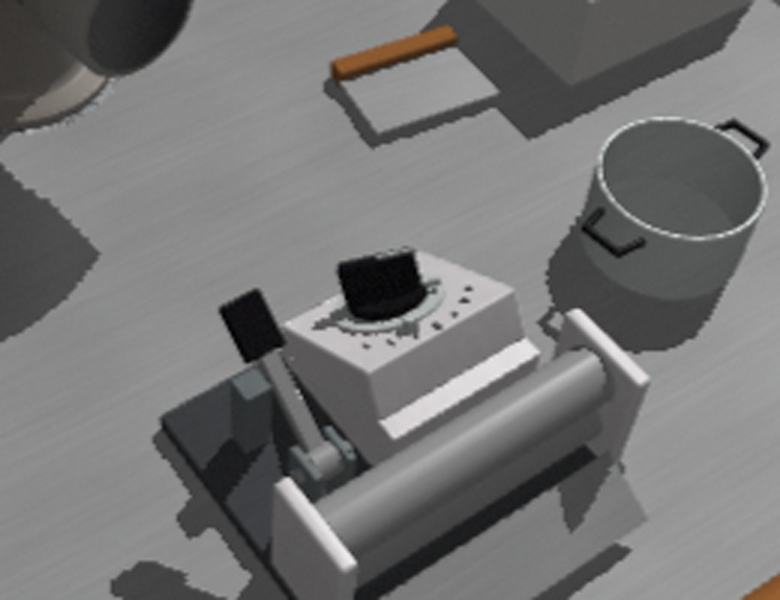

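The top view shows the sheeter at about (305,185). Its knob pointer aims up-left near (276,202) and the tab is near (292,192). The lever is up, with its pad at (339,198). The pot is at (178,204), the shaker at (452,194) and the scraper at (212,302). The tool can only turn about its vertical axis. I'll fit the panel from depth first.

```bash
python3 - <<'E'
from h import *
o=bot.get_obs(); M=R.from_euler('xyz',o['tcp_rot']).as_matrix(); print('tool axes cols\n',M.round(3))
d=np.load('pics/top0_d.npy'); vv,uu=np.mgrid[150:240,245:360]
P=back('top',uu.ravel(),vv.ravel(),d[150:240,245:360].ravel())
# panel plane ransac with 30deg tilt
rng=np.random.default_rng(0);best=0
Q=P[(P[:,2]>40)&(P[:,2]<160)&(P[:,1]>20)]
for _ in range(3000):
    a,b,c=Q[rng.choice(len(Q),3,False)]; n=np.cross(b-a,c-a); l=np.linalg.norm(n)
    if l<1: continue
    n/=l; n*=np.sign(n[2])
    if abs(n[2]-.866)>.06: continue
    k=(abs((Q-a)@n)<1.5); 
    if k.sum()>best: best=k.sum(); K=k
for _ in range(3):
    c=Q[K].mean(0); n=np.linalg.svd(Q[K]-c)[2][2]; n*=np.sign(n[2]); K=abs((Q-c)@n)<2
print('plane',best,c,n,'yaw',np.arctan2(-n[1],-n[0]),'tilt',np.degrees(np.arccos(n[2])))
h=(Q-c)@n
T=Q[(h>40)&(h<52)]
ex=np.array([-n[0],-n[1],0]);ex/=np.linalg.norm(ex); ey=np.cross([0,0,1],ex); up=np.cross(ey,n)
print('top pts',len(T),T.mean(0),'h',np.median((T-c)@n))
q=np.c_[T@up,T@ey]; q0=q.mean(0); w=np.linalg.svd(q-q0)[2][0]; print('bar dir up,left',w, np.ptp((q-q0)@w),'width',np.ptp((q-q0)@np.array([-w[1],w[0]])))
# white panel extent
k=abs(h)<2; r=Q[k]; print('panel left extents',np.percentile(r@ey,[1,99]),'up',np.percentile(r@up,[1,99]), 'bar centre',q0)
for l in ['tab_mark','pointer_tip']: pass
E
```

```text
tool axes cols
 [[ 0.     0.29  -0.957]
 [-0.    -0.957 -0.29 ]
 [-1.     0.     0.   ]]
plane 654 [564.26205322 106.04528338 104.0195051 ] [-0.49976181 -0.0215609   0.86589448] yaw 0.04311561520059489 tilt 30.014998975953606
top pts 136 [528.5239022  102.06933559 136.3916387 ] h 46.14773795380516
bar dir up,left [-0.57348916 -0.81921315] 66.60811638210163 width 20.07492076309919
panel left extents [  2.77075175 159.23513381] up [469.71641847 605.80066821] bar centre [529.25679603  79.19390543]
```

```bash
python3 -m handwheel '[[[-4,0,0,0],[-4,0,0,0],[-3,0,0,0]]]'
```

```text
time: 0.85
tool_pos: [152.1, -502.6, 339.6]
tcp_rot: [1.424, 1.569, -1.424]
contact_force: [-0.4, -0.8, -0.5]
grip_width: 91.9
```

```bash
python3 -m handwheel '[[[0,-1,-3.5,0],[0,-1,-3.5,0],[0,-1.5,-3.5,0],[0,-2,-3.5,0],[0,-2.6,-3.0,0],[0,-2.6,-3.0,0],[0,-2.6,-3,0],[0,-2.6,-3,0]]]'
```

```text
time: 1.52
tool_pos: [355.5, -273.2, 336.9]
tcp_rot: [2.02, 1.57, -0.828]
contact_force: [0.7, -0.5, 1.0]
grip_width: 92.0
```

```bash
python3 -m handwheel '[[[0,-2.6,-3,0],[0,-2.6,-3,0],[0,-2.6,-3,0],[0,-2.6,-3,0],[0,-2.6,-3,0],[0,-2.6,-2.5,0],[0,-2.6,-2,0],[0,-2.6,-2,0]]]' 0.5
```

```text
time: 2.18
tool_pos: [500.9, -11.8, 336.7]
tcp_rot: [1.632, 1.571, -1.216]
contact_force: [0.1, -1.1, -0.2]
grip_width: 47.1
```

```bash
python3 -m handwheel '[[[0,-3.3,-2,0],[0,-3.3,-2,0],[0,-2,-1,0],[0,0,0,0],[0,0,0,0],[0,0,0,0]]]'; python3 - <<'E'
from h import *
m=bot.camera_model('wrist'); p,d=cap('wrist','w0.png'); print(bot.get_obs()['tool_pos'],m)
for l in ['knob_grip','pointer_tip','tab_mark','lever_pad']:
    for r in bot.spot_point('wrist',l)[:2]:
        u,v=r['point']; dd=d[int(round(v)),int(round(u))]; print(l,r,dd,back('wrist',u,v,dd,m).round(1))
E
```

```text
time: 2.68
tool_pos: [523.2, 82.6, 336.6]
tcp_rot: [0.875, 1.57, -1.973]
contact_force: [-0.4, -0.1, -0.2]
grip_width: 46.1
[523.26164179  82.18652886 336.70399369] {'fx': 400.00514841515877, 'fy': 400.00514841515877, 'cx': 322.34504496005655, 'cy': 237.98598819950817, 'position': array([587.29172432, 102.0520495 , 495.76715062]), 'rotation': array([ 2.88718557e+00, -1.11602810e-03, -1.27707016e+00])}
knob_grip {'point': [302.5, 191.1], 'conf': 0.58} 356.69754 [535.1 104.3 140. ]
pointer_tip {'point': [270.9, 139.7], 'conf': 0.63} 365.09903 [569.  145.1 119.8]
tab_mark {'point': [333.1, 136.6], 'conf': 0.66} 362.86334 [588.   91.6 121.4]
lever_pad {'point': [495.1, 210.7], 'conf': 0.84} 312.48615 [570.9 -44.3 188.1]
lever_pad {'point': [329.4, 136.4], 'conf': 0.22} 361.9518 [587.2  94.9 122.3]
```

View pics/w0.png

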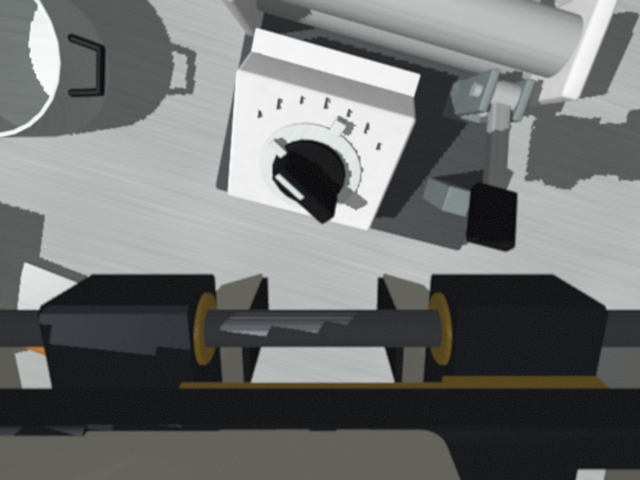

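The wrist view is clear: the knob is at (310,180), the pointer blade at (278,147), the tab at (341,127) and the lever pad at (492,217). I'll refine these with depth.

```bash
cat > fit.py <<'E'
from h import *
def fit(d,m,verbose=True):
    vv,uu=np.mgrid[20:300:1,180:460]; P=back('wrist',uu.ravel(),vv.ravel(),d[20:300,180:460].ravel(),m); U=np.c_[uu.ravel(),vv.ravel()]
    k=(np.hypot(P[:,0]-550,P[:,1]-103)<110)&(P[:,2]>40)&(P[:,2]<165);Q=P[k];U=U[k]
    c=np.array([551.5,103.1,96.6]);n=np.array([-.4998,-.0216,.8659])
    for t in (5,3,2,2):
        K=abs((Q-c)@n)<t; c0=Q[K].mean(0); n=np.linalg.svd(Q[K]-c0,full_matrices=False)[2][2]; n*=np.sign(n[2]); c=c0
    h=(Q-c)@n
    ex=np.array([-n[0],-n[1],0]);ex/=np.linalg.norm(ex);ey=np.cross([0,0,1],ex);up=np.cross(ey,n)
    print('n',n,'yaw',np.arctan2(-n[1],-n[0]),K.sum())
    T=Q[(h>43)&(h<49)]; q=np.c_[T@up,T@ey]
    rect=cv2.minAreaRect(q.astype(np.float32)); q0=np.array(rect[0]); print('bar rect',rect,'h',np.median((T-c)@n),len(T))
    w=np.linalg.svd(q-q.mean(0),full_matrices=False)[2][0]; w*=np.sign(w[0]); print('bar ang left of up',np.arctan2(w[1],w[0]))
    foot=q0[0]*up+q0[1]*ey+(c@n)*n
    # tab: heights 8..15 at radius 48..70
    rel=Q-foot; r=np.c_[rel@up,rel@ey]; rad=np.hypot(*r.T); a=np.arctan2(r[:,1],r[:,0])
    g=(h>9)&(h<15)&(rad>47)&(rad<70)&(abs(a)<2.0)
    for s in np.arange(-1.8,1.8,.1):
        gg=g&(a>=s)&(a<s+.1)
        if gg.sum()>3: print('tabbin %.1f'%s,gg.sum(),rad[gg].min().round(1),rad[gg].max().round(1),a[gg].mean().round(3),h[gg].mean().round(1))
    print('foot',foot,'grip',foot+36*n,'top',foot+46*n)
    return foot,n,up,ey
E
python3 - <<'E'
from fit import *
m=bot.camera_model('wrist');d=np.load('pics/w0_d.npy'); foot,n,up,ey=fit(d,m)
np.savez('geo.npz',foot=foot,n=n,up=up,ey=ey)
E
```

```text
n [-0.50040548 -0.01853525  0.86559275] yaw 0.037023542850024675 12595
bar rect ((530.2351684570312, 81.80120849609375), (67.29395294189453, 18.76899528503418), 56.169925689697266) h 46.3704881872845 1210
bar ang left of up 0.9699443284352975
tabbin -0.4 25 51.5 64.9 -0.311 12.4
tabbin -0.3 110 50.7 65.4 -0.248 12.4
tabbin -0.2 54 50.9 65.6 -0.174 12.2
tabbin 0.9 13 47.1 49.5 0.938 12.1
tabbin 1.0 4 49.2 49.7 1.031 13.1
foot [552.89455148 102.33677808  97.25988392] grip [534.87995433 101.66950895 128.4212228 ] top [529.87589957 101.48415642 137.07715027]
```

```bash
python3 -m handwheel '[[[0,-1.57,-1.4,0],[3,0,0,-0.111],[3,0,0,-0.111],[3,0,0,-0.111],[3,0,0,-0.111],[1,0,0,-0.111],[0,0,0,-0.111],[0,0,0,-0.112]]]' 0.5; python3 -m handwheel '[[[0,0,0,0],[0,0,0,0],[0,0,0,0]]]'; python3 -c "
from h import *
o=bot.get_obs();print(o['tool_pos']);M=R.from_euler('xyz',o['tcp_rot']).as_matrix();print(M.round(3))"
```

```text
time: 3.6
tool_pos: [531.7, 101.5, 205.6]
tcp_rot: [-0.967, 1.569, -3.032]
contact_force: [0.0, 0.0, 1.5]
grip_width: 46.1
time: 3.85
tool_pos: [532.4, 101.8, 207.0]
tcp_rot: [1.904, 1.57, -0.169]
contact_force: [-0.5, -0.3, -0.1]
grip_width: 45.6
[532.39926986 101.83443436 206.96106042]
[[ 0.001  0.876 -0.482]
 [-0.    -0.482 -0.876]
 [-1.     0.001 -0.   ]]
```

```bash
python3 -m handwheel '[[[2.5,0,0,0],[2,0,0,0],[0.9,0,0,0],[0,0,0,0],[0,0,0,0]]]'; python3 -c "
from h import *
cap('wrist','w1.png')"
```

```text
time: 4.27
tool_pos: [532.4, 102.1, 153.1]
tcp_rot: [0.615, 1.571, -1.456]
contact_force: [0.7, -0.1, -0.1]
grip_width: 45.7
```

View pics/w1.png

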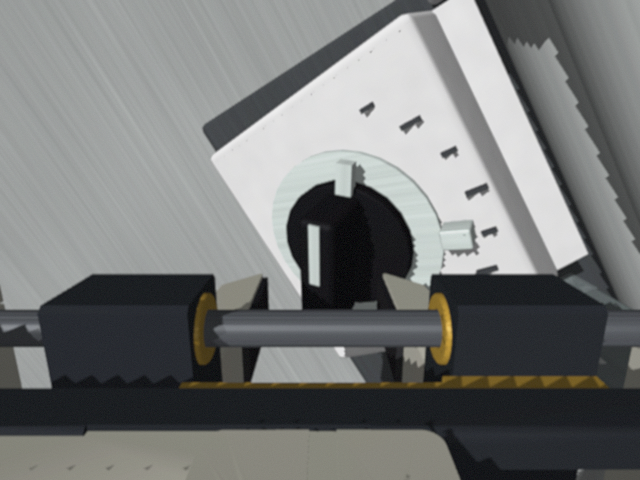

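The bar, in columns 302–370, stands parallel to the fingers and between them. The pointer is at (345,178) and the tab at (457,235). Next I descend.

```bash
python3 -m handwheel '[[[1,0,0,0],[0.6,0,0,0],[0.5,0,0,0],[0,0,0,0],[0,0,0,0]]]'; python3 -m handwheel '[[[0,0,0,0],[0,0,0,0],[0,0,0,0]]]' 0.38
```

```text
time: 4.73
tool_pos: [532.0, 102.2, 131.4]
tcp_rot: [-0.887, 1.57, -2.957]
contact_force: [0.6, 0.1, 0.2]
grip_width: 45.9
time: 4.98
tool_pos: [532.5, 102.2, 132.0]
tcp_rot: [1.983, 1.57, -0.087]
contact_force: [0.3, 0.1, -0.4]
grip_width: 35.7
```

```bash
python3 -m handwheel '[[[0,0,0,0.09],[0,0,0,0.09],[0,0,0,0.09],[0,0,0,0.09],[0,0,0,0.09],[0,0,0,0.09],[0,0,0,0.09],[0,0,0,0]]]'; python3 -m handwheel '[[[0,0,0,0.09],[0,0,0,0.09],[0,0,0,0.09],[0,0,0,0.09],[0,0,0,0.09],[0,0,0,0.09],[0,0,0,0.09],[0,0,0,0]]]'; python3 -c "
from h import *
cap('wrist','w2.png')"
```

```text
time: 5.65
tool_pos: [530.5, 102.2, 131.5]
tcp_rot: [-0.385, 1.567, -3.09]
contact_force: [-4.4, -0.5, 1.8]
grip_width: 34.8
time: 6.32
tool_pos: [531.1, 103.2, 132.0]
tcp_rot: [-0.435, 1.569, 2.514]
contact_force: [-4.2, 2.8, 2.5]
grip_width: 34.8
```

View pics/w2.png

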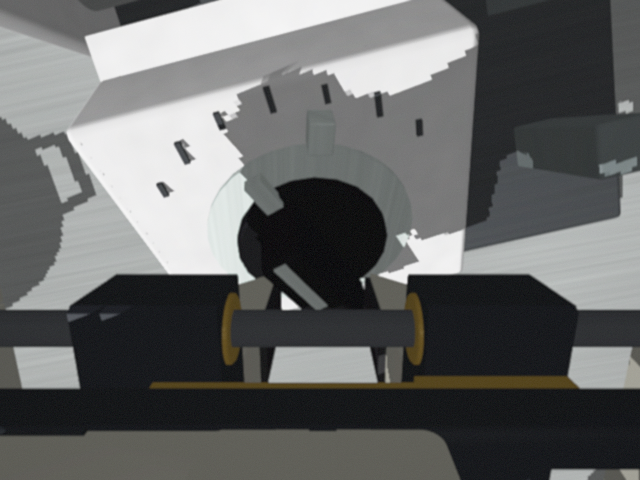

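The pointer, at (265,193), lags the tab at (320,135), and the bar sits slanted between the fingers. Closing the fingers in steps should straighten it.

```bash
python3 -m handwheel '[[[0,0,0,0],[0,0,0,0],[0,0,0,0]]]' 0.3;python3 -m handwheel '[[[0,0,0,0],[0,0,0,0],[0,0,0,0],[0,0,0,0]]]' 0.22; python3 -c "
from h import *
cap('wrist','w3.png');print(bot.get_obs()['grip_width'])"
```

```text
time: 6.62
tool_pos: [533.3, 104.0, 132.9]
tcp_rot: [-2.238, 1.566, 0.715]
contact_force: [0.9, 7.3, 3.5]
grip_width: 27.8
time: 6.95
tool_pos: [535.2, 104.2, 133.7]
tcp_rot: [-2.552, 1.562, 0.401]
contact_force: [5.9, 7.5, 4.2]
grip_width: 20.3
20.15859658133253
```

View pics/w3.png

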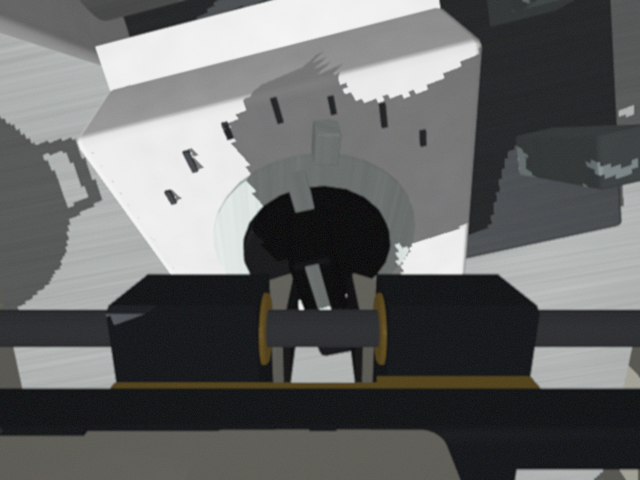

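```bash
python3 -m handwheel '[[[0,0,0,0.08],[0,0,0,0.08],[0,0,0,0],[0,0,0,0]]]' 0.205; python3 - <<'E'
from fit import *
m=bot.camera_model('wrist');p,d=cap('wrist','w4.png');print(bot.get_obs()['grip_width'])
try: fit(d,m)
except Exception as e: print(e)
E
```

```text
time: 7.33
tool_pos: [535.4, 103.4, 134.1]
tcp_rot: [-2.563, 1.562, 0.23]
contact_force: [4.9, 4.7, 7.4]
grip_width: 18.6
19.348212771541355
n [-0.49778096 -0.02201125  0.86702343] yaw 0.04418995517270841 34192
bar rect ((548.5193481445312, 75.06604766845703), (33.83826446533203, 27.160737991333008), 26.19037437438965) h 46.1998003122296 2365
bar ang left of up 0.6065708100855273
foot [567.75550354 100.24483398 106.1740659 ] grip [549.83538897  99.45242907 137.38690923] top [544.85757937  99.23231659 146.05714348]
```

View pics/w4.png

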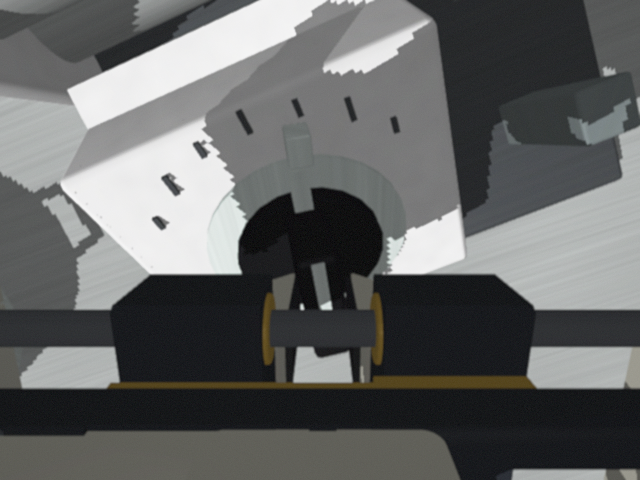

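The pointer at (300,190) now sits almost under the tab at (297,145). I'll open, lift and measure.

```bash
python3 -m handwheel '[[[0,0,0,0],[0,0,0,0],[0,0,0,0],[0,0,0,0]]]' 0.55; python3 -m handwheel '[[[-1,0,0,0],[-3,0,0,0],[-4,0,0,0],[-4,0,0,0],[-4,0,0,0],[0,0,0,0],[0,0,0,0],[0,0,0,0]]]'; python3 - <<'E'
from fit import *
m=bot.camera_model('wrist');p,d=cap('wrist','w5.png')
fit(d,m)
for l in ['pointer_tip','tab_mark','lever_pad']:
    for r in bot.spot_point('wrist',l)[:1]:
        u,v=r['point']; dd=d[int(round(v)),int(round(u))]; print(l,r,back('wrist',u,v,dd,m).round(1))
E
```

```text
time: 7.72
tool_pos: [531.8, 102.0, 131.4]
tcp_rot: [0.645, 1.57, -2.845]
contact_force: [-1.1, 0.3, 0.7]
grip_width: 41.3
time: 8.38
tool_pos: [531.8, 102.1, 291.6]
tcp_rot: [0.734, 1.57, -2.756]
contact_force: [-0.1, 0.6, -0.7]
grip_width: 50.5
n [-0.4998319  -0.01892148  0.86591573] yaw 0.0378376269946251 15463
bar rect ((528.1793212890625, 83.67514038085938), (18.014278411865234, 69.0469741821289), 77.17991638183594) h 46.40879512549327 1414
bar ang left of up -0.22400133749390003
tabbin -0.4 70 49.6 67.3 -0.323 12.3
tabbin -0.3 171 49.3 67.8 -0.25 12.4
tabbin -0.2 42 47.4 66.8 -0.182 12.2
foot [550.87925141 104.58899107  96.12305612] grip [532.88530303 103.90781765 127.29602237] top [527.88698404 103.71860282 135.95517966]
pointer_tip {'point': [305.3, 149.9], 'conf': 0.89} [587.9  95.4 129.8]
tab_mark {'point': [305.6, 149.7], 'conf': 0.67} [588.   95.1 130.9]
lever_pad {'point': [523.0, 100.4], 'conf': 0.85} [571.  -45.9 187.5]
```

View pics/w5.png

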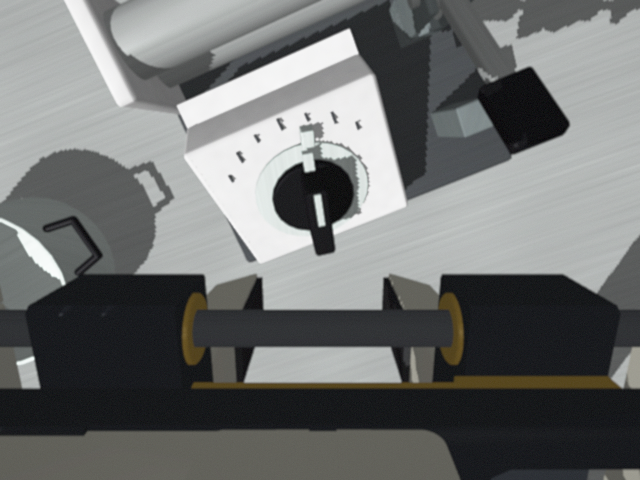

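```bash
python3 - <<'E'
from h import *
a=cv2.imread('pics/w5.png')[100:270,220:400];cv2.imwrite('pics/w5z.png',cv2.resize(a,None,fx=3.5,fy=3.5,interpolation=cv2.INTER_CUBIC))
o=bot.get_obs();print(o['time'],o['tool_pos'],R.from_euler('xyz',o['tcp_rot']).as_matrix().round(3))
E
```

```text
8.5833 [531.67246186 102.12805887 290.313023  ] [[-0.003 -0.341 -0.94 ]
 [-0.    -0.94   0.341]
 [-1.     0.001  0.003]]
```

View pics/w5z.png

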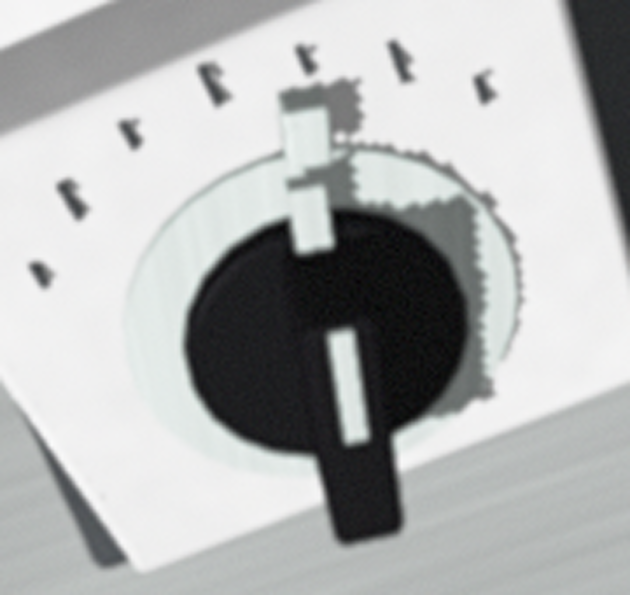

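The pointer blade, centred at column 307 in the zoom, meets the tab's inner edge, centred at about 308. The fit puts the bar at −0.224 and the tab at about −0.25 rad, roughly 1–2 mm apart. The knob is set and released with the lever still up, so next is the lever.

```bash
python3 -m handwheel '[[[0,0,0,-0.096],[0,0,0,-0.096],[0,0,0,-0.096],[0,0,0,-0.096],[0,3.75,-0.72,0],[0,3.75,-0.72,0],[0,3.75,-0.72,0],[0,3.75,-0.72,0]]]' 0; python3 -m handwheel '[[[2.5,0,0,0],[2.5,0,0,0],[0,0,0,0],[0,0,0,0],[0,0,0,0]]]'; python3 - <<'E'
from h import *
o=bot.get_obs();print(o['tool_pos'],R.from_euler('xyz',o['tcp_rot']).as_matrix().round(3)[:,1])
cap('wrist','w6.png')
p,d=cap('scene','s2.png')
a=p[150:350,230:490,::-1];cv2.imwrite('pics/s2z.png',cv2.resize(a,None,fx=3,fy=3,interpolation=cv2.INTER_CUBIC))
E
```

```text
time: 9.25
tool_pos: [566.2, -48.0, 290.8]
tcp_rot: [-0.197, 1.569, 2.981]
contact_force: [1.2, 0.1, -1.6]
grip_width: 2.3
time: 9.67
tool_pos: [566.8, -46.4, 242.6]
tcp_rot: [2.798, 1.57, -0.307]
contact_force: [-0.6, 0.3, 0.7]
grip_width: 0.3
[566.80271296 -46.43380485 242.60893049] [ 0.036 -0.999  0.   ]
```

View pics/w6.png

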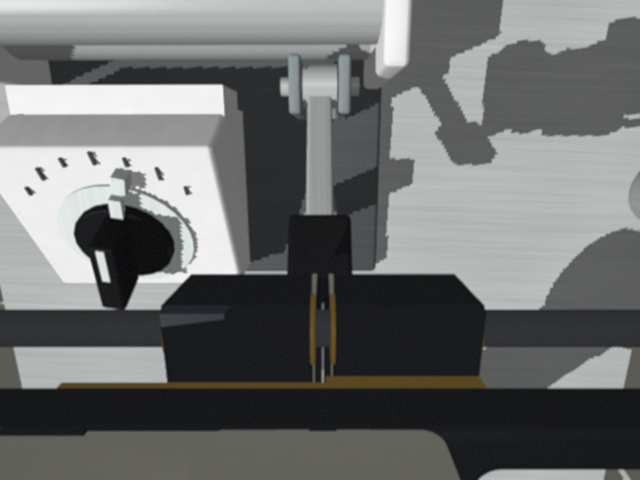

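View pics/s2z.png

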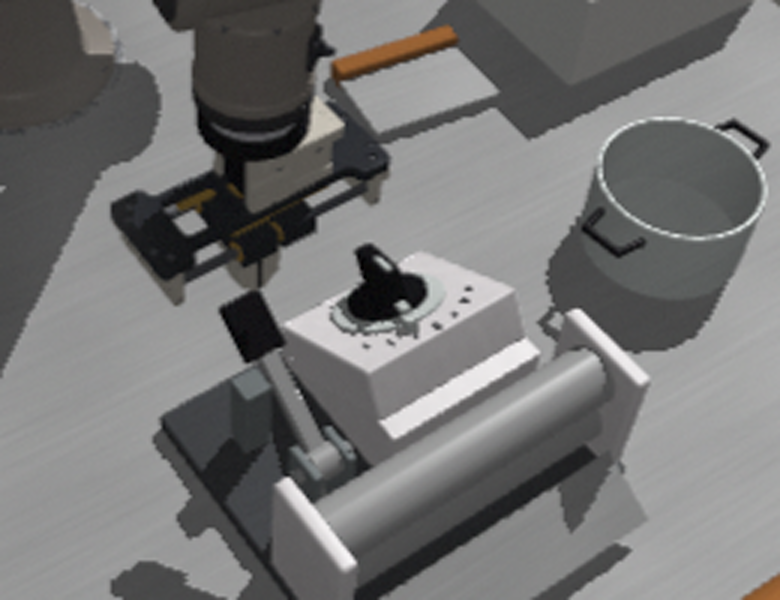

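The shut fingers at column 321 are centred over the pad, which spans columns 290–350. The lever is still up and the knob is set. Now I press.

```bash
python3 -m handwheel '[[[3,0,0,0],[1.5,0,0,0],[1.2,0,0,0],[1.2,0,0,0],[1,0,0,0],[0,0,0,0]]]'; python3 -m handwheel '[[[1,0,0,0],[1,0,0,0],[0.8,0,0,0],[0.5,0,0,0],[0,0,0,0]]]';  python3 -m handwheel '[[[0.3,0,0,0],[0,0,0,0],[0,0,0,0]]]'
```

```text
time: 10.27
tool_pos: [566.7, -46.5, 162.9]
tcp_rot: [2.503, 1.57, -0.602]
contact_force: [1.4, -0.7, 2.0]
grip_width: 0.4
time: 10.68
tool_pos: [565.8, -46.5, 128.5]
tcp_rot: [-0.233, 1.569, 2.945]
contact_force: [-0.6, -0.9, 0.2]
grip_width: 1.0
time: 10.93
tool_pos: [566.5, -46.7, 126.9]
tcp_rot: [2.673, 1.57, -0.433]
contact_force: [0.1, 0.7, 0.0]
grip_width: 0.4
```

```bash
python3 -m handwheel '[[[-3,0,0,0],[-4,0,0,0],[-4,0,0,0],[-4,0,0,0],[0,0,0,0],[0,0,0,0],[0,0,0,0]]]'; python3 - <<'E'
from h import *
m=bot.camera_model('wrist');p,d=cap('wrist','w7.png')
for l in ['pointer_tip','tab_mark','lever_pad']:
    for r in bot.spot_point('wrist',l)[:1]:
        u,v=r['point']; dd=d[int(round(v)),int(round(u))]; print(l,r,back('wrist',u,v,dd,m).round(1))
from fit import fit
vv,uu=np.mgrid[60:270,250:400];P=back('wrist',uu.ravel(),vv.ravel(),d[60:270,250:400].ravel(),m)
for x in (530,550,565,585,605,625):
    k=(abs(P[:,0]-x)<4)&(abs(P[:,1]+45)<5); print(x,k.sum(),np.median(P[k][:,2]) if k.any() else None)
p,d=cap('scene','s3.png')
print(bot.spot_point('scene','lever_pad')[:1])
a=p[150:350,230:490,::-1];cv2.imwrite('pics/s3z.png',cv2.resize(a,None,fx=3,fy=3,interpolation=cv2.INTER_CUBIC))
E
```

```text
time: 11.52
tool_pos: [566.1, -46.6, 276.5]
tcp_rot: [0.436, 1.571, -2.669]
contact_force: [0.1, -0.3, -1.1]
grip_width: 0.2
pointer_tip {'point': [138.3, 185.7], 'conf': 0.69} [590.3  93.4 132.5]
tab_mark {'point': [139.0, 192.6], 'conf': 0.72} [585.   93.2 132.7]
lever_pad {'point': [319.2, 241.4], 'conf': 0.84} [549.  -45.  123.2]
530 108 123.03041555480144
550 118 122.88735177941945
565 127 122.95214740936512
585 127 122.13495457046935
605 129 122.10305776854244
625 144 122.3117197845645
[]
```

View pics/s3z.png

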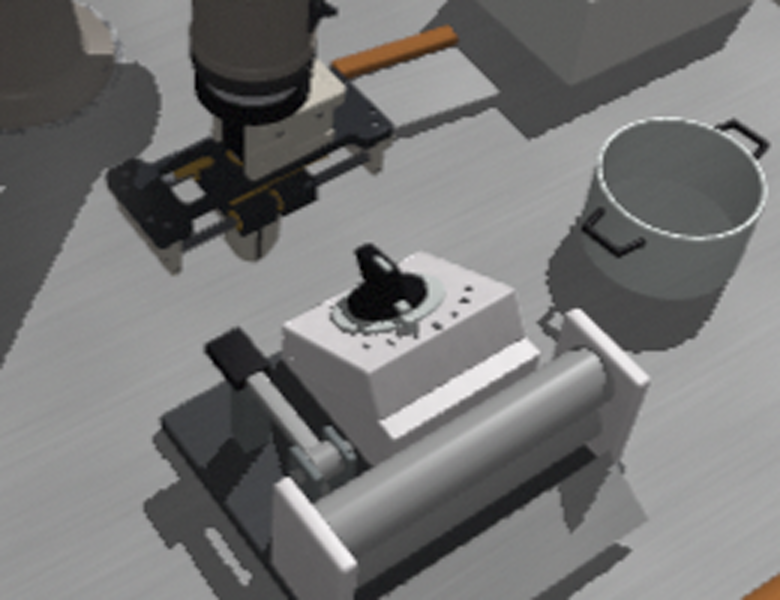

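View pics/w7.png

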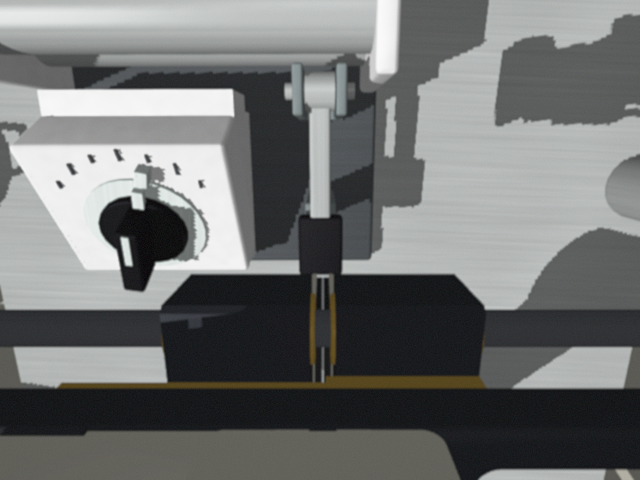

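The pad lies level at z = 123 mm along its whole length, where 122 is expected when fully down. The pointer is still on the tab, at (139,195) against (142,178), and the gripper is clear. I'm handing the job in.

```bash
python3 -c "
from plant import bot
print(bot.close_job(), bot.get_obs()['time'])"
```

```text
the job is handed in; nothing more can be done
the job is handed in; nothing more can be done
```

The knob is set to the index tab and let go, and the lock lever is pressed down and stays down by itself. I handed the job in at about 12 s of robot time; no verdict is reported.

- **Knob:** I held the fingers loosely around the bar, turned it clockwise and closed them in steps to bring it into line. After letting go, the depth fit gave the bar at −0.224 rad and the tab at about −0.25 rad, so they are roughly 1–2 mm apart where 5 mm is allowed. The close-up picture agreed.
- **Lever:** I pressed it with the shut fingers. After lifting off, the pad lay level at z ≈ 123 mm, where about 122 mm is fully down.
- **Other things:** I checked the tab, pot and scraper only by eye in the pictures, and they looked unmoved. The shaker was barely in view in the last pictures, but the arm never came near it at low height.
- **Checks that failed or disagreed:**
  - One depth fit, taken while the fingers hid the knob, was useless and I ignored it.
  - The detector found no lever pad in the last scene picture, but it did in the wrist picture.
  - In the last wrist picture the detector put the pointer and tab points about 5 mm apart. Both points lay on the tab side of the gap, about 10 mm too high, so I relied on the depth fit and the close-up instead.

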